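# Make up two sampling kits in the safety cabinet

### The job

Make up the two sampling kits from the containers on the work surface: on the long tray with three pads put the flat round dish, the oblong slide box and the tall thin tube; on the short tray with two pads put the wide jar and the short vial. Each goes upright, the way up it stands now, wholly on the dark pad that fits its size and shape (the slide box lengthways along its oblong pad), with the amber bottle and the beaker left where they stand.

Things in the scene. Friction and masses are not known exactly. Their poses are not given: they have to be found in the camera images.
- tube_mid (a point): Tall thin sample tube, upright cylinder 26 mm diameter, 80 mm high, grey with a ribbed white cap, 25 to 50 g. Always starts upright on the work surface, any yaw. Point: its centre, half-way up; z axis up.
- vial_mid (a point): Short vial, upright cylinder 36 mm diameter, 44 mm high, grey with a ribbed white cap, 28 to 56 g. Always starts upright on the work surface, any yaw. Point: its centre, half-way up; z axis up.
- jar_mid (a point): Wide specimen jar, upright cylinder 50 mm diameter, 60 mm high, grey with a ribbed white lid, 56 to 112 g. Always starts upright on the work surface, any yaw. Point: its centre, half-way up; z axis up.
- dish_mid (a point): Flat round covered dish, 60 mm diameter, 16 mm high, opaque white with a thin grey circle on top, 28 to 56 g. Always starts upright on the work surface, any yaw. Point: its centre, half-way up; z axis up.
- mailer_mid (a point): Slide box: flat oblong white box with a grey seam, 76 mm long (its x axis), 30 mm wide (its y axis), 18 mm high, 28 to 56 g. Always starts flat on the work surface, at any yaw. Point: its centre, half-way up; z axis up.
- long_tray: Long kit tray, fixed: white plate 140 mm (x) by 256 mm (y), top face 5 mm above the work surface, metal rim 4 mm thick and 4 mm higher. Origin: centre of its underside; z up. Flat dark pads flush with the top face, centred on x = 0: round, 84 mm, at y = -72 mm (dish); oblong, 100 mm along x by 54 mm along y, at y = +17 mm (slide box); round, 50 mm, at y = +89 mm (tube).
- short_tray: Short kit tray, fixed: white plate 140 mm (x) by 182 mm (y), top face 5 mm above the work surface, metal rim 4 mm thick and 4 mm higher. Origin: centre of its underside; z up. Flat dark round pads flush with the top face, centred on x = 0: 74 mm diameter at y = -40 mm (jar); 60 mm diameter at y = +47 mm (vial).
- bottle: Amber glass reagent bottle with a black cap, 44 mm diameter, 95 mm high, loose, stands upright; not part of the kits. Origin: centre of its underside.
- beaker: Empty glass beaker, 60 mm diameter at the rim, 70 mm high, loose, stands upright; not part of the kits. Origin: centre of its underside.
Mind the look-alikes: they are no part of the job. What is shaped like the part that bears jar_mid but brown or pink is not meant.

How it is judged:
By the outcome, as a careful person would: the job done as asked, in the order asked, and still so for the second after the job is handed in, with the robot touching nothing.
It also fails if it takes over 136 s, if anything falls off the work surface, if the arm or the gripper's body presses on something with over 40 N, if the wrist force passes 120 N, or if a joint passes its speed limit or range.

### The arm

A 6-joint arm with a two-finger parallel gripper is mounted at the origin on the work surface. World frame = base frame: x ahead of the robot, y to its left, z up, the work surface at z = 0. Lengths are in m, angles in rad, forces in N, time in s.
With the tool pointing down it reaches from about 0.3 to 0.875 m from the base axis. Payload 4.2 kg.
Tool frame: the origin (TCP) lies midway between the tips of the shut fingers; the grasp point (between the pads) lies 19 mm behind it (arm.grip_depth is the distance from the TCP to the grasp point, in m); z points along the fingers, y is the direction in which the jaws open and shut (so a half turn about z gives the same grasp; the last joint's range is limited). The gripper opens to 85 mm and grips with 20 to 120 N. Pads are 22 mm wide; open, the fingers measure 114 mm over their backs; the gripper's body (76 mm by 85 mm) begins 54 mm behind the grasp point. The pads swing forward as they close: fully open they stand 13 mm farther back than shut.
Start: joints at [-1.285, 0.32, 1.565, -0, 1.257, -0.02], TCP at [0.173, -0.548, 0.231] pointing down, gripper open.
Joint ranges: [-3.11, 3.11], [-0.84, 2.01], [0.21, 2.61], [-1.34, 4.49], [0.05, 2.63], [-2.56, 2.56]. Speed limits (rad/s): [2.57, 2.57, 3.14, 3.14, 3.14, 3.14].

### API

Orientations are given as [roll, pitch, yaw] about the fixed x, y, z axes, in that order (R = Rz(yaw) Ry(pitch) Rx(roll)).
In Python, from rig import arm, effector, inverse_kinematics, sensors, optics gives the robot as it stands. Calls block until the motion is done:
- arm.reach(position, orientation): joint-space move of the TCP to a pose.
- arm.move_linear(position, max_speed=0.15, rot=None, stop_force=None): straight line of the TCP; rot=None keeps the orientation; max_speed is the mean speed in m/s. With stop_force (N) it stops when the force on the tool has changed by that much, and returns True; else False.
- arm.goto_joints(angles): joint-space move.
- effector.open_gripper() and effector.grasp(grip_force=None): open the fingers fully, or close them until they stop; grip_force is the grip in N (None keeps the last).
- arm.wait(seconds).
- inverse_kinematics(position, orientation): joint angles nearest the present ones, or None.
- sensors.state(): the state.
- optics.get_image(name): name is "side" or "top" or "wrist"; returns (picture, depth): 384x512x3 uint8, red, green, blue; 384x512 float32, m along the optical axis (not along the pixel's ray), 0 where there is no reading.
- optics.calibration(name): a dict with "intrinsics" (3x3 intrinsics, pixels), "position" and "rotation" of the camera in the world. Camera axes: x right, y up, looking along -z (the intrinsics and any distortion apply to the point x, -y, -z); pixel columns grow to the right and rows downward; lengths in m; the calibration is good to about 2 mm. A picture is of the moment at which its call begins: read the wrist's pose just before it. calibration takes no time and is no camera call; for the wrist camera it gives the pose at the moment of the call.
A pose or a line that the arm cannot do raises arm.Unreachable and nothing moves.
- arm.hand_in(): hands the job in, once; it reports no verdict.
The state is a dict: "time": time; "joint_positions": joint angles; "dq": joint speeds; "joint_efforts": joint torques, N m; "position": TCP position; "ee_rot": TCP orientation; "ft_force": force on the tool from outside, world axes, zero at the start; "wrist_torque": the same for the moment, N m; "finger_gap": finger opening in m.
Only numpy, scipy, OpenCV 4.12 (cv2) and the standard library are available. Lean on these libraries where they do the work, as an engineer would, in place of code of your own. Each camera call takes 0.05 s, during which the arm holds its last target.

## Working session

There is one attempt and no reset: what is moved stays moved. The work goes in short steps, each a Python script; the robot and the scene stay as the last script left them, time stands still between calls to the robot, and variables do not carry over. Pictures are saved under pics/ and viewed, and the job is handed in when it is done.

```bash
mkdir -p pics; ls; python3 - <<'E'
from rig import arm, effector, sensors, optics
import cv2, numpy as np
print(sensors.state())
for n in ["top","side"]:
    p,d=optics.get_image(n); cv2.imwrite(f"pics/{n}0.png",p[...,::-1]); np.savez(f"{n}0.npz",p=p,d=d)
    print(n,optics.calibration(n), d.min(), d.max())
E
```

```text
pics
{'time': 0.0, 'joint_positions': array([-1.28498439e+00,  3.20297505e-01,  1.56570464e+00, -7.14695987e-06,
        1.25738145e+00, -1.99710973e-02]), 'dq': array([-0.00129576, -0.00172896, -0.00038026, -0.00029553, -0.00054995,
       -0.00232687]), 'joint_efforts': array([ 1.02146882e-03, -4.15513015e+01, -2.34160531e+01,  1.48795316e-04,
        8.15352949e-03, -2.38409842e-05]), 'position': array([ 0.17297596, -0.54785739,  0.23046909]), 'ee_rot': array([-3.13980194e+00, -2.89711387e-05,  3.05785222e-01]), 'ft_force': array([-0.0898362 , -0.39315324, -0.60996754]), 'wrist_torque': array([-0.00575932,  0.00767062,  0.00285769]), 'finger_gap': 0.08536669230425271}
top {'intrinsics': array([[349.63857729,   0.        , 253.35588449],
       [  0.        , 349.63857729, 187.94232227],
       [  0.        ,   0.        ,   1.        ]]), 'position': array([ 0.37322946, -0.01531993,  1.05413361]), 'rotation': array([ 0.08286107,  0.02398891, -1.58134705])} 0.0 1.9428722
side {'intrinsics': array([[496.06816174,   0.        , 254.36071338],
       [  0.        , 496.06816174, 198.32722417],
       [  0.        ,   0.        ,   1.        ]]), 'position': array([-0.13013887,  0.94506938,  0.68659498]), 'rotation': array([ 1.07052448, -0.00945826, -2.59666418])} 0.0 3.7618265
```

View pics/top0.png

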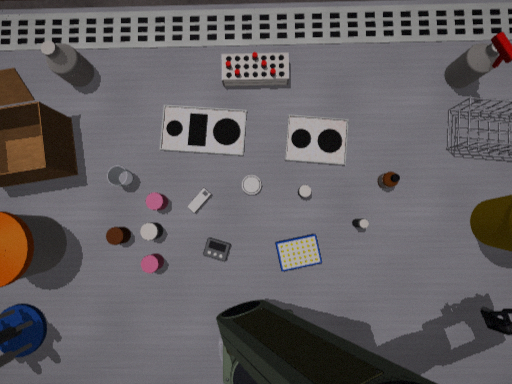

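View pics/side0.png

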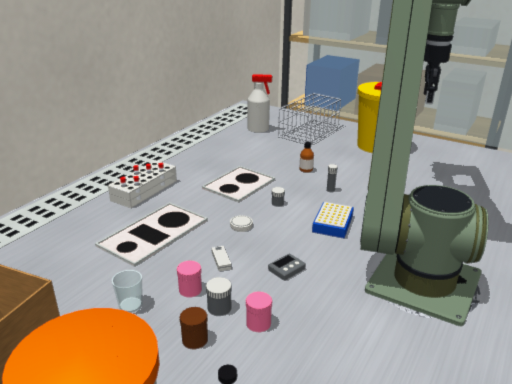

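The top view shows the dish at (251,185), slide box at (200,200), vial (305,191), tube (360,223) and grey jar (151,231) between pink and brown look-alikes. The long tray is at (204,130), the short tray at (317,140), the beaker (120,176) and the bottle (390,179). Next I measure their positions.

```bash
cat > h.py <<'E'
import numpy as np, cv2
from scipy.spatial.transform import Rotation as R
from rig import arm, effector, sensors, optics, inverse_kinematics
def rays(cal,uv):
    uv=np.atleast_2d(np.asarray(uv,float)); K=cal["intrinsics"]
    x=(uv[:,0]-K[0,2])/K[0,0]; y=(uv[:,1]-K[1,2])/K[1,1]
    d=np.c_[x,-y,-np.ones(len(x))]
    return d@R.from_euler('xyz',cal["rotation"]).as_matrix().T
def plane(cal,uv,z):
    d=rays(cal,uv); p=np.asarray(cal["position"])
    return p+d*((z-p[2])/d[:,2])[:,None]
def cloud(cal,depth):
    h,w=depth.shape; u,v=np.meshgrid(np.arange(w),np.arange(h))
    P=np.asarray(cal["position"])+rays(cal,np.c_[u.ravel(),v.ravel()])*depth.ravel()[:,None]
    return P.reshape(h,w,3)
def proj(cal,P):
    q=(np.atleast_2d(P)-cal["position"])@R.from_euler('xyz',cal["rotation"]).as_matrix()
    K=cal["intrinsics"]; return np.c_[K[0,2]+K[0,0]*q[:,0]/-q[:,2],K[1,2]+K[1,1]*q[:,1]/q[:,2]]
E
python3 - <<'E'
from h import *
z=np.load("top0.npz"); p,d=z["p"],z["d"]; cal=optics.calibration("top")
P=cloud(cal,d); H=P[...,2]
for uv in [(205,215),(280,160),(340,260),(260,230)]: print("table",uv,H[uv[1],uv[0]].round(4))
m=((H>0.009)&(d>0)).astype(np.uint8)
n,l,s,c=cv2.connectedComponentsWithStats(m)
for i in range(1,n):
    if s[i,4]>20 and s[i,4]<1500:
        q=P[l==i]; hh=np.percentile(q[:,2],90); t=q[q[:,2]>hh-0.006]
        print(c[i].round(1),s[i,4],"h",hh.round(3),"topc",t[:,:2].mean(0).round(4),"ext",np.ptp(t[:,:2],axis=0).round(3))
# dark pads
g=p.max(2); m=((g<45)).astype(np.uint8); m[:100]=0;m[165:]=0
n,l,s,c=cv2.connectedComponentsWithStats(m)
for i in range(1,n):
    if s[i,4]>100 and 150<c[i][0]<350:
        print("pad",c[i].round(1),s[i],plane(cal,c[i],0.005).round(4))
cv2.imwrite("pics/crop0.png",cv2.resize(p[90:280,95:410,::-1],None,fx=2.5,fy=2.5,interpolation=cv2.INTER_CUBIC))
E
```

```text
table (205, 215) -0.0032
table (280, 160) 0.0026
table (340, 260) 0.0007
table (260, 230) 0.0032
[67.4 62.5] 1488 h 0.169 topc [0.8299 0.5476] ext [0.039 0.039]
[12.8 87.5] 905 h 0.227 topc [0.7368 0.6086] ext [0.023 0.046]
[482.2 123.4] 786 h 0.112 topc [ 0.6278 -0.6242] ext [0.133 0.123]
[118.9 175.5] 364 h 0.071 topc [0.4977 0.3991] ext [0.059 0.058]
[388.3 179. ] 277 h 0.094 topc [ 0.4787 -0.3821] ext [0.02  0.019]
[251.3 184. ] 307 h 0.019 topc [0.4717 0.0149] ext [0.057 0.057]
[304.3 190.4] 139 h 0.047 topc [ 0.4496 -0.1408] ext [0.035 0.035]
[198.9 199.6] 266 h 0.021 topc [0.427  0.1716] ext [0.071 0.069]
[156.1 200.6] 312 h 0.062 topc [0.4242 0.2922] ext [0.049 0.049]
[360.7 222.5] 125 h 0.082 topc [ 0.3548 -0.2952] ext [0.025 0.025]
[150.7 230.2] 325 h 0.063 topc [0.3384 0.3069] ext [0.048 0.049]
[117.5 234.8] 350 h 0.062 topc [0.326  0.4043] ext [0.048 0.049]
[298.3 251.7] 1252 h 0.035 topc [ 0.2717 -0.1197] ext [0.099 0.129]
[216.4 248.6] 450 h 0.021 topc [0.2817 0.1197] ext [0.067 0.077]
[151.6 262.3] 338 h 0.063 topc [0.2467 0.3032] ext [0.05  0.049]
[497.6 319.5] 593 h 0.346 topc [ 0.1568 -0.4868] ext [0.027 0.021]
pad [197.2 129.5] [188 114  19  32 512] [[0.6428 0.1793 0.005 ]]
pad [226.2 131.3] [213 119  27  26 533] [[0.6356 0.0902 0.005 ]]
pad [173.9 127.9] [167 121  15  15 177] [[0.6489 0.251  0.005 ]]
pad [300.6 138.2] [292 130  18  18 265] [[ 0.6104 -0.1362  0.005 ]]
pad [329.2 140.5] [318 130  23  22 414] [[ 0.602  -0.2226  0.005 ]]
```

View pics/crop0.png

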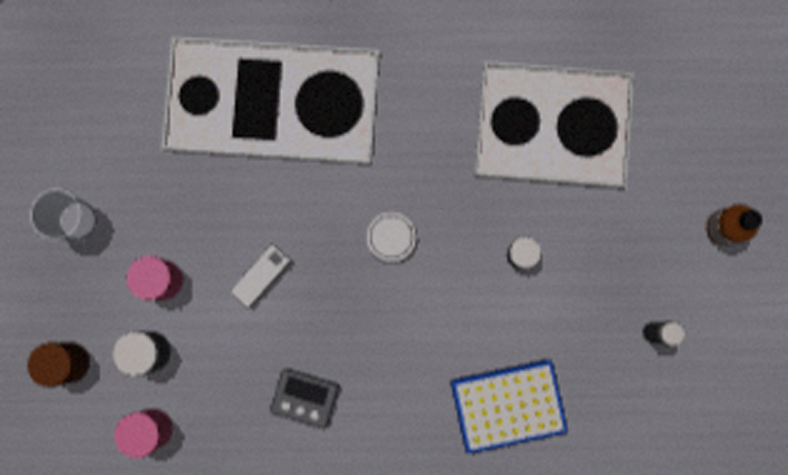

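```bash
python3 - <<'E'
from h import *
z=np.load("side0.npz"); p=z["p"]; cal=optics.calibration("side")
g=p.max(2); m=(g<45).astype(np.uint8)
n,l,s,c=cv2.connectedComponentsWithStats(m)
for i in range(1,n):
    if 60<s[i,4]<900 and 90<c[i][0]<300 and 160<c[i][1]<260: print("pad",c[i].round(1),s[i],plane(cal,c[i],0.005).round(4))
# dish, box, vial, by projecting the top estimates
ests=dict(dish=(.4717,.0149,.016),box=(.427,.1716,.018),vial=(.4496,-.1408,.044),tube=(.3548,-.2952,.08),jar=(.3384,.3069,.06))
im=cv2.resize(p[:,:,::-1],None,fx=1.5,fy=1.5)
for k,v in ests.items():
    q=proj(cal,v)[0]; print(k,q.round(1)); cv2.drawMarker(im,tuple((q*1.5).astype(int)),(0,0,255),0,10)
cv2.imwrite("pics/side_mk.png",im)
z=np.load("top0.npz"); p,d=z["p"],z["d"]; cal=optics.calibration("top")
m=(p.min(2)>125).astype(np.uint8)
n,l,s,c=cv2.connectedComponentsWithStats(m)
hs=dict(dish=.016,box=.018,vial=.044,tube=.08,jar=.06)
for k,uv in dict(dish=(251,185),box=(197,202),vial=(305,191),tube=(363,223),jar=(149,231)).items():
    i=l[uv[1],uv[0]]
    cn,_=cv2.findContours((l==i).astype(np.uint8),0,1); cn=max(cn,key=cv2.contourArea)
    w=plane(cal,cn[:,0],hs[k])[:,:2]
    r=cv2.minAreaRect((w*1000).astype(np.float32)); print(k,i,s[i],plane(cal,c[i],hs[k]).round(4),r)
E
```

```text
pad [246.8 177.7] [237 174  21   8 135] [[ 0.5995 -0.2261  0.005 ]]
pad [228.7 188. ] [220 185  18   7  95] [[ 0.6086 -0.1388  0.005 ]]
pad [173.2 219.2] [159 213  29  14 319] [[0.6329 0.0891 0.005 ]]
pad [148.9 233.8] [131 225  37  19 357] [[0.639  0.1771 0.005 ]]
pad [126.4 246.6] [118 242  18  10 132] [[0.6464 0.2491 0.005 ]]
dish [239.5 220.2]
box [219.2 254.3]
vial [276.2 189.3]
tube [330.8 165.6]
jar [216.5 283.8]
dish 60 [241 174  20  21 306] [[0.4715 0.0162 0.016 ]] ((471.4696350097656, 16.74972915649414), (57.61911392211914, 58.51962661743164), 10.613570213317871)
box 65 [187 188  23  25 229] [[0.4244 0.1746 0.018 ]] ((425.9212341308594, 173.16574096679688), (29.052345275878906, 75.58971405029297), 48.230262756347656)
vial 64 [299 185  12  12 114] [[ 0.4485 -0.1405  0.044 ]] ((448.1513366699219, -139.6809539794922), (31.765836715698242, 31.860700607299805), 89.26969909667969)
tube 73 [360 219   9   9  64] [[ 0.3536 -0.2961  0.08  ]] ((353.75909423828125, -296.4057922363281), (21.860109329223633, 22.061134338378906), 87.95938873291016)
jar 74 [140 223  17  18 238] [[0.3367 0.3087 0.06  ]] ((335.5914306640625, 308.8144226074219), (48.1817626953125, 45.880409240722656), 0.7249873280525208)
```

View pics/side_mk.png

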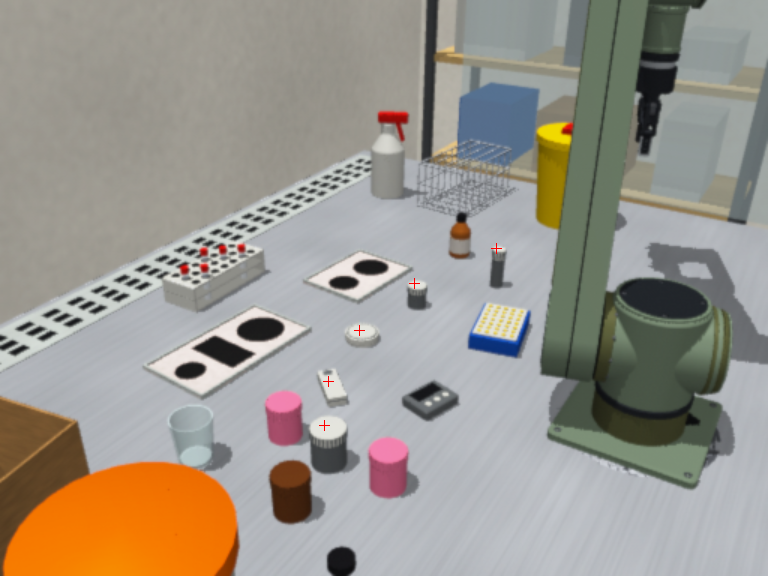

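Top and side views agree to about 3 mm, which is well inside the 12 mm pad margins. I'll start with the dish.

```bash
cat >> h.py <<'E'
LY,SY=-0.0825,-0.097
def O(y): return [np.pi,0,y]
def pick(xy,yaw,z,F=30,clear=0.18):
    arm.reach([*xy,clear],O(yaw))
    hit=arm.move_linear([*xy,z],max_speed=0.15,stop_force=12)
    p=sensors.state()["position"]; print("at",p.round(4),"hit",hit)
    if hit: return False
    effector.grasp(grip_force=F); g=sensors.state()["finger_gap"]; print("gap",g)
    arm.move_linear([*xy,clear],max_speed=0.2)
    s=sensors.state(); print("lifted gap",s["finger_gap"],"t",s["time"]); return True
def place(xy,yaw,z,clear=0.18):
    arm.reach([*xy,clear],O(yaw))
    arm.move_linear([*xy,z+0.03],max_speed=0.2)
    hit=arm.move_linear([*xy,z],max_speed=0.05,stop_force=6)
    s=sensors.state(); print("down",s["position"].round(4),"hit",hit,"gap",s["finger_gap"])
    effector.open_gripper()
    arm.move_linear([*xy,clear],max_speed=0.2)
    print("t",sensors.state()["time"])
def look(name,cam="wrist",tag=None):
    cal=optics.calibration(cam); p,d=optics.get_image(cam)
    cv2.imwrite(f"pics/{name}.png",p[...,::-1]); np.savez(f"{name}.npz",p=p,d=d,**cal); return cal,p,d
E
python3 - <<'E'
from h import *
ok=pick((.4716,.0158),LY+np.pi/2,-0.001)
look("w_dish"); look("s_dish","side")
E
```

```text
at [ 4.722e-01  1.580e-02 -4.000e-04] hit False
gap 0.05865552633707238
lifted gap 0.058678929437060746 t 5.1667
```

View pics/w_dish.png

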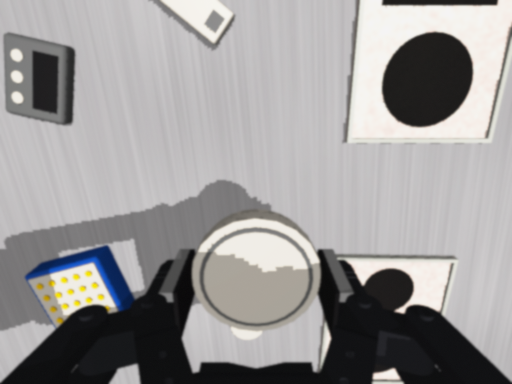

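View pics/s_dish.png

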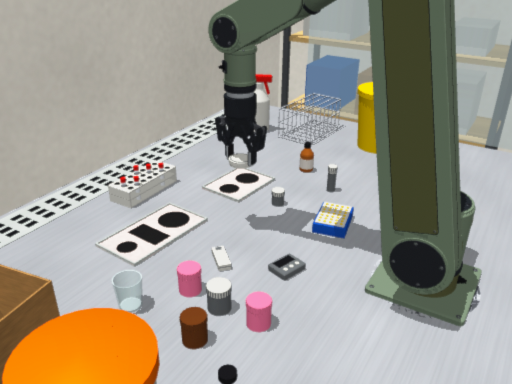

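The wrist view shows the dish held level at (256,275) between the fingers. I'll place it, then pick the slide box and look again.

```bash
python3 - <<'E'
from h import *
place((.6338,.0867),LY+np.pi/2,0.0045)
arm.reach([.426,.173,.18],O(np.deg2rad(138.2)))
look("w_box"); look("t_box","top")
E
```

```text
down [0.6331 0.0866 0.0048] hit True gap 0.058605217385230515
t 8.8833
```

View pics/w_box.png

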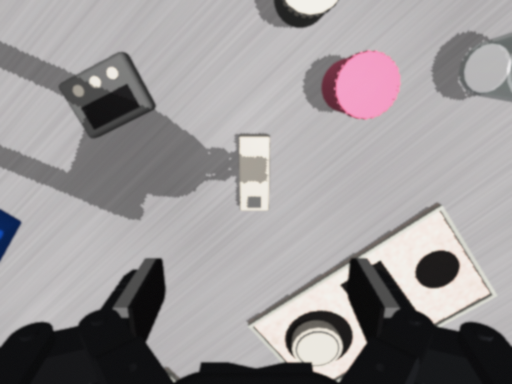

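View pics/t_box.png

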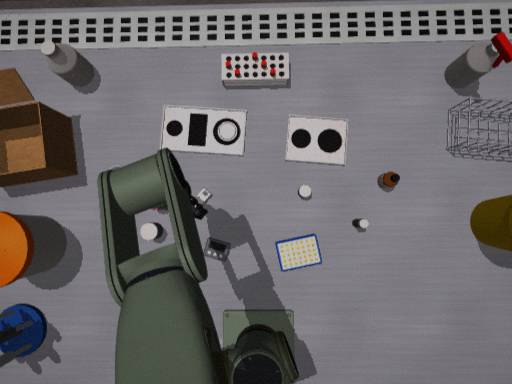

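The dish sits centred on its pad at (228,131) in the top view. In the wrist view the box is aligned with the tool at (254,172), so I'll refine its centre from that view.

```bash
python3 - <<'E'
from h import *
z=np.load("w_box.npz"); cal={k:z[k] for k in("intrinsics","position","rotation")}; p=z["p"]
m=np.zeros(p.shape[:2],np.uint8); sub=p[125:220,225:285]
m[125:220,225:285]=(sub.astype(int)[...,0]-sub.astype(int)[...,2]>8)|(sub.min(2)>200)
m=cv2.morphologyEx(m,cv2.MORPH_CLOSE,np.ones((15,15)))
n,l,s,c=cv2.connectedComponentsWithStats(m); i=1+np.argmax(s[1:,4]); print(s[i])
cn,_=cv2.findContours((l==i).astype(np.uint8),0,1); cn=max(cn,key=cv2.contourArea)
print(cv2.minAreaRect((plane(cal,cn[:,0],.018)[:,:2]*1000).astype(np.float32)))
for uv in [(242,137),(268,137),(242,210),(268,210)]: print(plane(cal,uv,.018)[0].round(4))
E
```

```text
[ 239  135   32   76 2334]
((425.2947082519531, 172.40870666503906), (30.32248306274414, 76.06244659423828), 47.96712112426758)
[0.3909 0.1881 0.018 ]
[0.4073 0.2064 0.018 ]
[0.4453 0.1379 0.018 ]
[0.4631 0.1576 0.018 ]
```

```bash
python3 - <<'E'
from h import *
if pick((.4250,.1726),np.deg2rad(138.0),0.004):
    place((.6412,.181),np.pi+LY,0.0095)
    arm.reach([.3538,-.2960,.20],O(LY+np.pi/2))
    look("w_tube"); look("t_tube","top"); print(sensors.state()["time"])
E
```

```text
at [0.4255 0.1728 0.0046] hit False
gap 0.02929778624373236
lifted gap 0.02892757463653559 t 13.05
down [0.6404 0.1807 0.0094] hit True gap 0.02934004736586845
t 16.9667
19.075
```

View pics/w_tube.png

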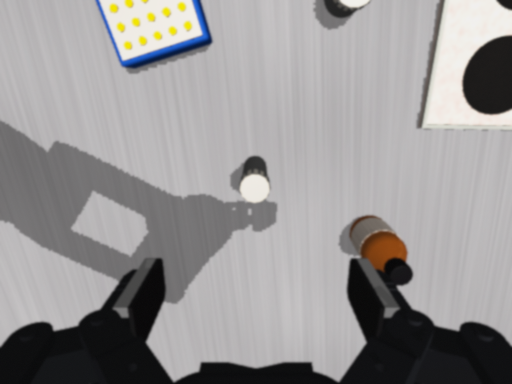

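View pics/t_tube.png

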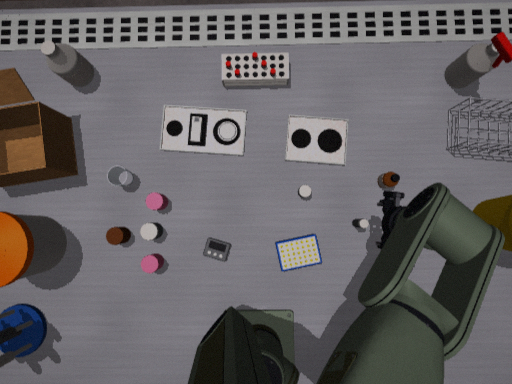

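The box lies along its pad at (197,129) in the top view. The tube cap is at (255,188) in the wrist view.

```bash
python3 - <<'E'
from h import *
z=np.load("w_tube.npz"); cal={k:z[k] for k in("intrinsics","position","rotation")}
xy=plane(cal,(255,188),.08)[0]; print(xy, plane(cal,(241,188),.08)[0]-plane(cal,(270,188),.08)[0])
xy=(xy[:2]*.6+np.array([.3538,-.2960])*.4)
if pick(tuple(xy),LY+np.pi/2,0.026,clear=.2):
    place((.6477,.250),LY+np.pi/2,0.0315,clear=.2)
    # look at the jar
    arm.reach([.3370,.3082,.22],O(np.deg2rad(136)))
    look("w_jar"); look("s_jar","side"); print(sensors.state()["joint_positions"].round(2))
E
```

```text
[ 0.35413602 -0.29582174  0.08      ] [-0.02486452  0.00203878  0.        ]
at [ 0.3544 -0.2963  0.0266] hit False
gap 0.025118323429118374
lifted gap 0.025474450786761433 t 22.225
down [0.6467 0.2498 0.0311] hit True gap 0.02538591896627147
t 27.5
[ 0.71  0.14  1.83 -0.    1.16 -0.09]
```

View pics/w_jar.png

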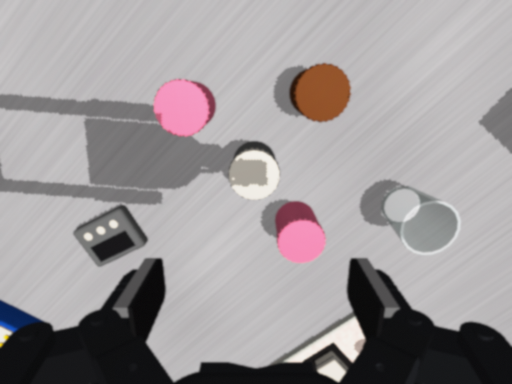

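View pics/s_jar.png

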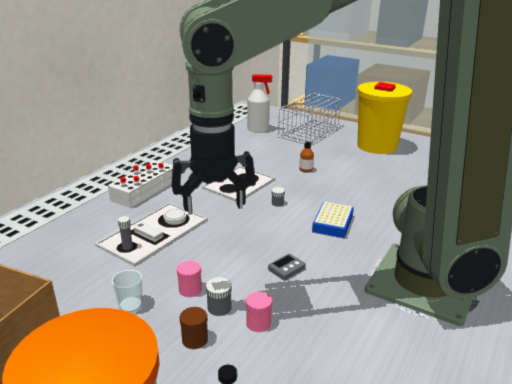

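The tube stands upright on its pad (side view, (125,235)). The jar lid is at (254,174) in the wrist view, with open space on the left and right where the jaws will go.

```bash
python3 - <<'E'
from h import *
z=np.load("w_jar.npz"); cal={k:z[k] for k in("intrinsics","position","rotation")}
xy=plane(cal,(254.5,174.5),.06)[0]; print(xy, np.linalg.norm(plane(cal,(229,174),.06)[0]-plane(cal,(280,174),.06)[0]), cal["position"])
xy=(xy[:2]*.6+np.array([.3370,.3082])*.4)
if pick(tuple(xy),np.deg2rad(136),0.012,clear=.2):
    place((.6008,-.2243),SY+np.pi/2,0.0175,clear=.2)
    arm.reach([.4488,-.1404,.2],O(SY+np.pi/2))
    look("w_vial"); look("s_vial","side"); print(sensors.state()["joint_positions"].round(2))
E
```

```text
[0.33676999 0.30837157 0.06      ] 0.049798807662700235 [0.2790581  0.36628512 0.36330113]
at [0.3373 0.3087 0.0126] hit False
gap 0.04930060204041078
lifted gap 0.049439164365786575 t 31.975
down [ 0.6    -0.224   0.0175] hit True gap 0.04966106667843154
t 37.125
[-0.33  0.18  1.84 -0.    1.12 -0.23]
```

View pics/w_vial.png

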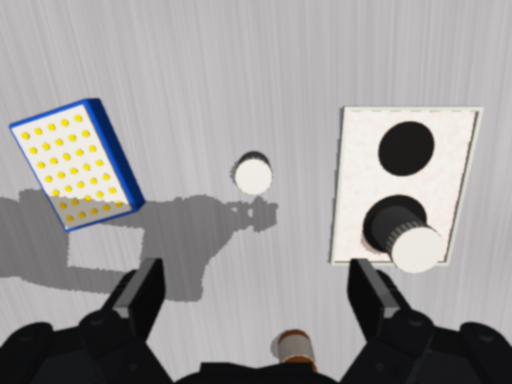

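View pics/s_vial.png

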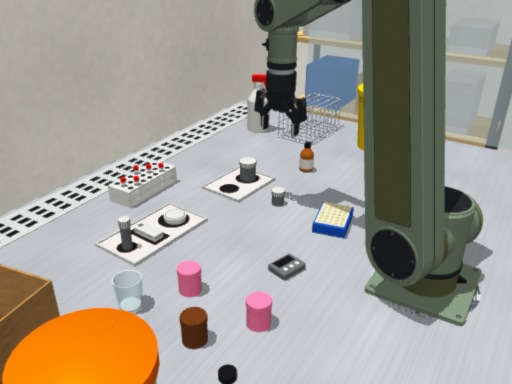

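The jar stands upright on its pad. The vial cap is at (253,176) in the wrist view.

```bash
python3 - <<'E'
from h import *
z=np.load("w_vial.npz"); cal={k:z[k] for k in("intrinsics","position","rotation")}
xy=plane(cal,(253.5,176.5),.044)[0]; print(xy)
xy=(xy[:2]*.6+np.array([.4488,-.1404])*.4)
if pick(tuple(xy),SY+np.pi/2,0.007,clear=.2):
    place((.6095,-.1375),SY+np.pi/2,0.0125,clear=.2)
    arm.goto_joints([-1.285,0.32,1.565,0,1.257,-0.02])
    arm.wait(.3)
    c,p,d=look("t_end","top"); look("s_end","side"); print(sensors.state()["time"])
    P=cloud(c,d); H=P[...,2]
    m=((H>.013)&(d>0)).astype(np.uint8); n,l,s,cc=cv2.connectedComponentsWithStats(m)
    for i in range(1,n):
        if 20<s[i,4]<1300:
            q=P[l==i]; hh=np.percentile(q[:,2],90); t=q[q[:,2]>hh-.006]; print(cc[i].round(1),hh.round(3),t[:,:2].mean(0).round(4),np.ptp(t[:,:2],axis=0).round(3))
    cv2.imwrite("pics/crop_end.png",cv2.resize(p[90:280,95:410,::-1],None,fx=2.5,fy=2.5,interpolation=cv2.INTER_CUBIC))
E
```

```text
[ 0.4484604  -0.14068411  0.044     ]
at [ 0.4491 -0.1407  0.0076] hit False
gap 0.035346789285765214
lifted gap 0.035052304931377 t 41.2667
down [ 0.6086 -0.1373  0.0123] hit True gap 0.03525742412022214
t 45.1333
47.6833
[12.8 87.5] 0.228 [0.7368 0.6089] [0.025 0.045]
[482.1 123.2] 0.113 [ 0.6284 -0.6239] [0.133 0.124]
[170.3 123.8] 0.087 [0.6475 0.2489] [0.026 0.026]
[196.  128.3] 0.026 [0.6425 0.1798] [0.075 0.034]
[227.1 130.6] 0.024 [0.6339 0.0853] [0.058 0.057]
[302.2 136.1] 0.052 [ 0.6093 -0.1375] [0.035 0.036]
[332.4 137.7] 0.067 [ 0.6012 -0.2239] [0.049 0.049]
[118.7 175.4] 0.071 [0.4984 0.3982] [0.058 0.059]
[388.4 178.9] 0.095 [ 0.4787 -0.3819] [0.02  0.021]
[155.9 200.7] 0.063 [0.424  0.2922] [0.049 0.048]
[117.2 234.9] 0.062 [0.3258 0.4044] [0.048 0.05 ]
[298.3 251.7] 0.035 [ 0.2716 -0.1198] [0.102 0.129]
[216.4 248.7] 0.021 [0.2818 0.1191] [0.067 0.077]
[151.5 262.4] 0.063 [0.2465 0.3031] [0.05  0.049]
[497.7 319.2] 0.347 [ 0.1572 -0.4868] [0.026 0.016]
```

View pics/crop_end.png

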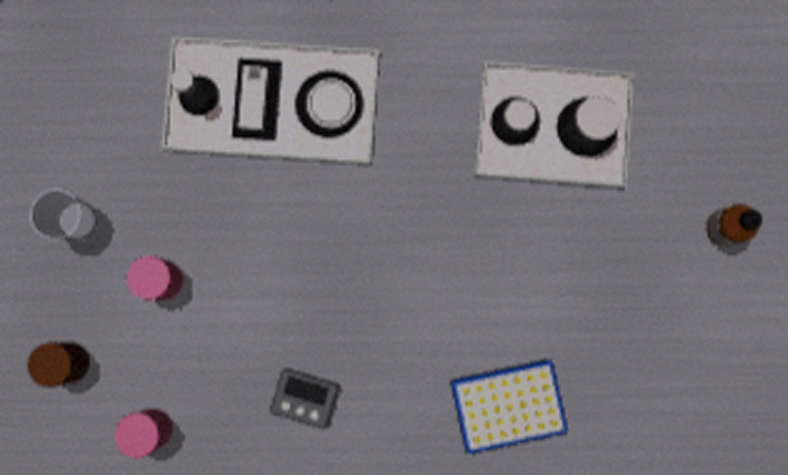

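View pics/s_end.png

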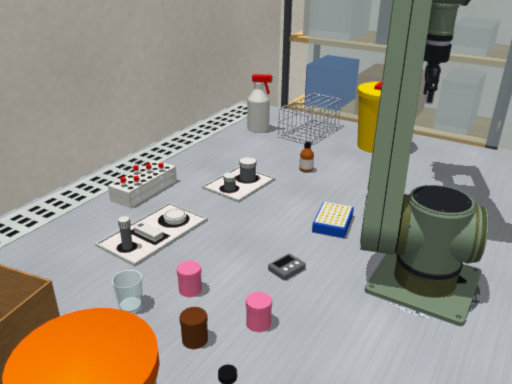

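All five are upright and within about 5 mm of their pad centres. The dark pad shows all round the dish and the box. The bottle and beaker haven't moved, and the arm is clear, so I'm handing in.

```bash
python3 - <<'E'
from h import *
arm.hand_in()
E
```

```text
the job is handed in; nothing more can be done
```

Both kits are made up and the job is handed in, at about 48 s of the 136 s allowed. I placed the items in the order asked: dish, slide box and tube on the long tray, then jar and vial on the short tray.

- **Placement:** in the final top and side views all five stand upright on their own pads. Their measured centres are about 1 to 5 mm from the pad centres, against a 12 mm margin. The dish and box were offset about 3 mm on purpose, to leave the fingers room. The slide box lies lengthways along its pad.
- **Left alone:** the bottle, beaker and look-alikes measured within 1 mm of where they started.
- **Grasps:** every grasp closed to within 1.5 mm of the item's known size.
- **Disagreements:** no check failed. The top and side cameras differed by 1 to 3.5 mm on the pad positions, so I used the average.

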